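Shut off the airbrush line at the bench valve box

TASK

The airbrush is coming off its air line: at the valve box on the scenery bench, slide the aluminium cover along its rails all the way over onto the decked half of the box, then push the lever of the valve that wears the round tag fully round to its shut stop, and leave the box standing open. Push with the fingertips only: do not grip or lift the cover or the levers. Leave the untagged lever open as it is, and do not disturb the models, jars, bottle and screwdriver standing round the box.

Things in the scene. Friction and masses are not known exactly. Their poses are not given: they have to be found in the camera images.
- valve_box: Grey steel air-valve box fixed to the bench, 484 mm long (its y), 168 mm wide (its x), 93 mm high to the top of its aluminium rails. Origin: centre of its underside, on the bench. Its x points from its front (gauge and couplers, facing the robot) to its back, y along it to the left as seen from the robot, z up. Right half: open well under the cover; left half: decked over.
- well (a point): Centre of the mouth of the open well, 85 mm above the bench, at box (x, y) = (0, -118) mm; axes as the box. The well is 144 mm (x) by 228 mm (y) inside. Two like ball valves stand in it, stems at box (18, -174) and (18, -79) mm; either may be the tagged one. Their pipework lies below 56 mm at the stems and 50 mm elsewhere.
- deck (a point): Centre of the decked half, at box (x, y) = (0, 118) mm, at the height on which the cover slides: 85 mm above the bench. Guide rails along both long sides and stops at both ends of the box rise 8 mm above this. Down on the front, couplers stick out 34 mm at box y -174 and -79 mm, a gauge 23 mm at y 75 and a knob 34 mm at y 150 mm; a supply pipe leaves the right end by 37 mm.
- cover: Loose flat aluminium cover plate, 156 mm (x) by 228 mm (y) by 5 mm, 0.35 to 0.7 kg, lying in the rails with 2 mm play either side; it slides along the box's y with a few newtons of friction. Origin: centre of its underside; axes as the box. It starts over the well, origin at box y -118 to -100 mm; right over against the left end stop its origin is at box y +118 mm.
- pull (a point): Middle of the bar of the dark D-pull on the middle of the cover, 31.5 mm above the cover's underside (116.5 mm above the bench, bar from 111 to 122 mm). The bar runs across the box (along x), 104 mm long, 12 mm wide and 11 mm high, on two 12 mm posts at x -44 and +44 mm, with 21 mm free below it.
- tagged_hub (a point): Point on the upright turning axis of the tagged valve, at half height of its lever (63.5 mm above the bench). The tag is a flat round aluminium disc, 36 mm across and 3 mm thick, on top of the hub (68.5 to 71.5 mm above the bench), below the nut; the other valve has none. The cover hides it at the start.
- tagged_end (a point): Outer end of the tagged lever at half height: 62 mm from the hub point. The lever carries a black sleeve from 18 to 62 mm from the axis, 14 mm wide and 11 mm high (58 to 69 mm above the bench).
- lever_tagged (a joint): Angle of the tagged lever: 0 open (lever points to the front of the box, along -x), 1.571 shut against its stop (lever points left along the box, +y). It closes clockwise seen from above. It stays where it is left; turning takes about 0.16 N m, 3 to 5 N at the sleeve. It starts at 0 to 0.2.
- plain_hub (a point): The same point on the axis of the untagged valve, 63.5 mm above the bench. Its lever is the same, without the tag.
- plain_end (a point): Outer end of the untagged lever, 62 mm from its hub point.
- lever_plain (a joint): Angle of the untagged lever, counted in the same way. It starts at 0 to 0.1 and is to stay.
- loco: Bystander: silver model diesel locomotive, 190 by 33 by 50 mm, behind the left half of the box. Origin: centre of its underside.
- tanker: Bystander: green and white model tank lorry, 112 by 30 by 41 mm, behind the right half of the box. Origin: centre of its underside.
- pickup: Bystander: green model pickup, 62 by 24 by 25 mm, in front of the box. Origin: centre of its underside.
- jar_a: Bystander: paint jar, 36 mm across, 46 mm high, at the right end of the box. Origin: centre of its underside.
- jar_b: Bystander: second paint jar of that size, at the front right corner of the box. Origin: centre of its underside.
- glue: Bystander: yellow glue bottle, 38 mm across, 105 mm high, at the left end of the box. Origin: centre of its underside.
- tree: Bystander: model tree, about 70 mm across, 105 mm high, behind the right end of the box. Origin: centre of its foot.
- driver: Bystander: screwdriver, 150 mm long, lying in front of the left half of the box. Origin: middle of its underside.

How it is judged:
On the way, in this order (a step that is already met when the one before it is completed fails the run):
1. the cover is slid over onto the decked half, to within 25 mm of the end stop, while the tagged valve is still open (y of cover in the frame of valve_box above 0.093 m and value of joint lever_tagged below 0.6 rad), for 0.2 s.
2. the tagged lever is pushed round to its shut stop (within 0.1 rad) (value of joint lever_tagged above 1.47 rad), for 0.2 s.
At the end, for the whole second after the job is handed in: The tagged lever stands at its shut stop (within 0.1 rad), the untagged one is still open (below 0.25 rad), the cover lies flat and at rest in its rails over the decked half, within 25 mm of the end stop, and every bystander is within 30 mm of where it stood (value of joint lever_tagged above 1.47 rad and velocity of joint lever_tagged below 0.05 rad/s and value of joint lever_plain below 0.25 rad and y of cover in the frame of valve_box above 0.093 m and z of cover in the frame of valve_box between 0.08 and 0.09 m and angle between cover's own z axis and vertical below 0.04 rad and linear speed of cover below 0.02 m/s and distance of each of loco, tanker, pickup, jar_a, jar_b, glue, tree, driver from where it was at the start of the episode below 0.03 m); the robot touches nothing.
It fails at once if the cover is lifted or tipped out of its rails (raised 15 mm or tilted 0.12 rad) (z of cover in the frame of valve_box above 0.1 m or angle between cover's own z axis and vertical above 0.12 rad).
It fails at once if the cover's pull or a lever is pinched (pressed from both sides at once with more than 4 N) ((contact force between the fingers and cover_c1 above 4 N and contact force between the fingers and cover_c2 above 4 N) or (contact force between the fingers and lever_tagged_c0 above 4 N and contact force between the fingers and lever_tagged_c1 above 4 N) or (contact force between the fingers and lever_plain_c0 above 4 N and contact force between the fingers and lever_plain_c1 above 4 N)).
It fails at once if the untagged lever is turned (beyond 0.35 rad) (value of joint lever_plain above 0.35 rad).
It fails at once if a bystander is shoved or lifted (moved by 30 mm) or knocked over (distance of any of loco, tanker, pickup, jar_a, jar_b, glue, tree, driver from where it was at the start of the episode above 0.03 m or angle between any of loco, tanker, pickup, jar_a, jar_b, glue, tree's own z axis and vertical above 0.5 rad).
It also fails if it takes over 56 s, if anything falls off the work surface, if the arm or the gripper's body presses on something with over 40 N, if the wrist force passes 120 N, or if a joint passes its speed limit or range.

ROBOT

A 6-joint arm with a two-finger parallel gripper is mounted at the origin on the work surface. World frame = base frame: x ahead of the robot, y to its left, z up, the work surface at z = 0. Lengths are in m, angles in rad, forces in N, time in s.
With the tool pointing down it reaches from about 0.35 to 0.85 m from the base axis. Payload 8.1 kg.
Tool frame: the origin (TCP) lies midway between the tips of the shut fingers; the grasp point (between the pads) lies 19 mm behind it (manip.pinch_z is the distance from the TCP to the grasp point, in m); z points along the fingers, y is the direction in which the jaws open and shut (so a half turn about z gives the same grasp; the last joint's range is limited). The gripper opens to 85 mm and grips with 20 to 120 N. Pads are 22 mm wide; open, the fingers measure 114 mm over their backs; the gripper's body (76 mm by 85 mm) begins 54 mm behind the grasp point. The pads swing forward as they close: fully open they stand 13 mm farther back than shut.
Start: joints at [1.219, 0.13, 1.488, -0, 1.523, -0.085], TCP at [0.158, 0.579, 0.231] pointing down, gripper open.
Joint ranges: [-2.96, 2.96], [-0.89, 2.26], [0.02, 2.5], [-1.34, 4.48], [0, 2.73], [-2.66, 2.66]. Speed limits (rad/s): [2.39, 2.39, 2.79, 3.14, 3.14, 3.14].

INTERFACE

Orientations are given as a unit quaternion [w, x, y, z].
In Python, from bench import manip gives the robot as it stands.
- The arm moves only by the tool apply_moves, never from a script. Its argument "steps" is a list of rows, each a list of 7 numbers: the closure, from 0 (fully open) to 1 (shut), then the shift along the world's x, y, z in mm, then the turn, a rotation vector about the world's x, y, z in rad. A call has 1 to 12 rows; each row is the pose to reach, as a shift and turn from the pose commanded when the call began; what a row does not reach only later rows make up. A row lasts 1/8 s, in which the tool goes at most 62.5 mm and 10.7 degrees, less where a joint would pass 70% of its speed; a pose out of reach is approached as far as the arm can. A call with a gripper value outside its range is refused whole. The fingers move at their own pace and stop on an object; "force" is the grip in N (left out, the last holds). Time passes only in rows, so rows that repeat a pose let the fingers close. It gives the time, the measured TCP pose, the force and the opening at its end, in the units of the state.
- manip.observe(): the state, without advancing time (a new reading comes with each control period).
- manip.grab_frame(name): name is "scene" or "side" or "wrist"; returns a dict with "image" (480x640x3 uint8, red, green, blue), "fx", "fy", "cx", "cy" (pixels), "extrinsics" (4x4, takes a point from world to camera coordinates); the wrist camera has in their place "mount" (4x4, takes a point from camera to tool coordinates, whose origin is the TCP and whose axes are the flange's). Camera axes: x right, y up, looking along -z (the intrinsics and any distortion apply to the point x, -y, -z); pixel columns grow to the right and rows downward; lengths in m; the calibration is good to about 2 mm. A picture is of the moment at which its call begins: read the wrist's pose just before it. There is no depth.
- manip.close_job(): hands the job in, once; it reports no verdict.
The state is a dict: "clock": time; "joints": joint angles; "dq": joint speeds; "joint_efforts": joint torques, N m; "tcp_pos": TCP position; "tcp_rot": TCP orientation; "ft_force": force on the tool from outside, world axes, zero at the start; "ft_torque": the same for the moment, N m; "width": opening from 0.0 (shut) to 1.0 (fully open).
Only numpy, scipy, OpenCV 4.12 (cv2) and the standard library are available. Lean on these libraries where they do the work, as an engineer would, in place of code of your own. Each camera call takes 0.05 s, during which the arm holds its last target. There are 200 camera calls.

## Working session

There is one attempt and no reset: what is moved stays moved. The work goes in short steps, Python scripts to look and compute and a tool call to move; the robot and the scene stay as the last step left them, time stands still between calls to the robot, and variables do not carry over. Pictures are saved under pics/ and viewed, about 8 in all and at most 12, crops included, and the job is handed in when it is done.

Besides the shell and the picture viewer there is one more tool, called after ">>>" in YAML: its name, and indented under it one key for each argument. apply_moves: Moves the arm, as the interface text tells. Its arguments: {"type":"object","properties":{"steps":{"type":"array"},"force":{"type":"number"}},"required":["steps"]}

```bash
mkdir -p pics; ls; cat > h.py <<'E'
import numpy as np, cv2
from bench import manip
from scipy.spatial.transform import Rotation as R
def snap(name,fn):
    s=manip.observe(); f=manip.grab_frame(name)
    if name=="wrist":
        T=np.eye(4); q=s["tcp_rot"]; T[:3,:3]=R.from_quat([q[1],q[2],q[3],q[0]]).as_matrix(); T[:3,3]=s["tcp_pos"]
        E=np.linalg.inv(T@np.array(f["mount"]))
    else: E=np.array(f["extrinsics"])
    cv2.imwrite("pics/"+fn+".png",f["image"][:,:,::-1])
    np.savez("pics/"+fn,E=E,K=np.array([f["fx"],f["fy"],f["cx"],f["cy"]]))
    print(fn,{k:v for k,v in f.items() if k not in("image","extrinsics","mount")})
def ray(fn,u,v,z):
    d=np.load("pics/"+fn+".npz"); fx,fy,cx,cy=d["K"]; E=d["E"]
    r=E[:3,:3].T@np.array([(u-cx)/fx,-(v-cy)/fy,-1]); o=-E[:3,:3].T@E[:3,3]
    return o+r*(z-o[2])/r[2]
def proj(fn,p):
    d=np.load("pics/"+fn+".npz"); fx,fy,cx,cy=d["K"]; E=d["E"]
    c=E[:3,:3]@np.asarray(p)+E[:3,3]; return np.array([cx+fx*c[0]/-c[2],cy-fy*c[1]/-c[2]])
E
python3 - <<'E'
from h import *
snap("scene","s0"); snap("side","d0"); snap("wrist","w0"); print(manip.observe())
E
```

```text
pics
s0 {'fx': 522.5718961703986, 'fy': 522.5718961703986, 'cx': 323.98308876798103, 'cy': 231.5471207778716}
d0 {'fx': 538.4351983027822, 'fy': 538.4351983027822, 'cx': 311.28775009376636, 'cy': 233.94464226445677}
w0 {'fx': 414.69827366252633, 'fy': 414.69827366252633, 'cx': 318.8810934567699, 'cy': 239.78838148475984}
{'clock': 0.15, 'joints': array([ 1.21856678e+00,  1.31006155e-01,  1.48900929e+00,  8.28647520e-06,
        1.52296590e+00, -8.53985988e-02]), 'dq': array([ 5.79054461e-04, -2.47207532e-03, -3.55478523e-03,  6.23717051e-04,
        7.15980723e-05,  2.18348638e-04]), 'joint_efforts': array([ 9.38434059e-04, -5.70057428e+01, -5.01162958e+01, -1.35395048e-04,
        9.47835040e-03, -1.67369154e-05]), 'tcp_pos': array([0.15804138, 0.57839594, 0.23048525]), 'tcp_rot': array([-1.54762876e-04,  1.33020200e-01,  9.91113083e-01, -6.76891527e-04]), 'ft_force': array([-0.35725886,  1.03527229, -0.34428798]), 'ft_torque': array([ 0.0385985 , -0.00568396,  0.03062202]), 'width': 0.9975929159336626}
```

View pics/s0.png

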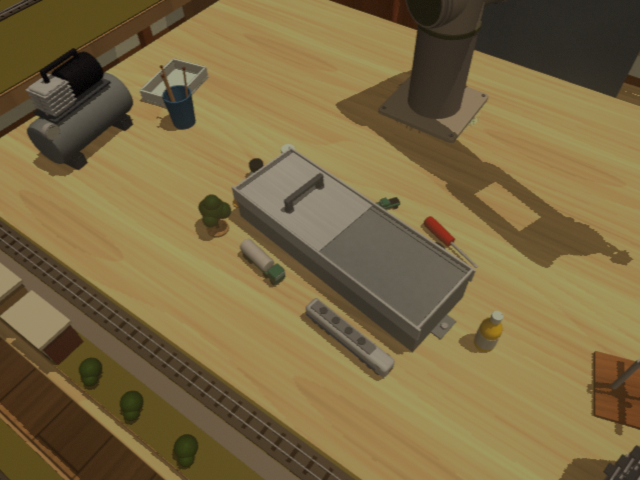

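View pics/d0.png

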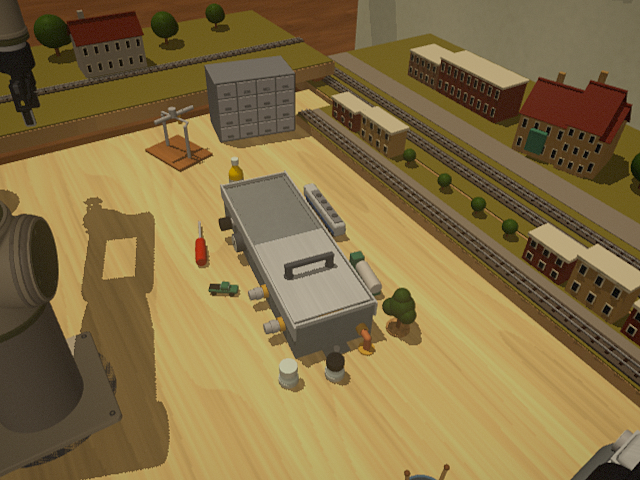

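The scene picture shows the box's top corners at about (292,152), (234,190), (417,337) and (472,268), with the D-pull at (286,193)–(322,178). In the side picture the corners are at about (222,187), (286,175), (375,298) and (295,338). The bystanders stand clear all round the box. Next I fit the box pose.

```bash
cat > fit.py <<'E'
from h import *
from scipy.optimize import least_squares
def b2w(p,b):
    x,y,t=p[:3]; c,s=np.cos(t),np.sin(t); return np.array([x+c*b[0]-s*b[1],y+s*b[0]+c*b[1],b[2]])
C=dict(FR=(-.084,-.242,.093),BR=(.084,-.242,.093),BL=(.084,.242,.093),FL=(-.084,.242,.093))
obs=[("s0","FR",(292,152)),("s0","BR",(234,190)),("s0","BL",(418,326)),("s0","FL",(472,268)),
("d0","FL",(222,187)),("d0","BL",(286,175)),("d0","BR",(375,298)),("d0","FR",(295,338))]
for f,k,uv in obs: print(f,k,ray(f,*uv,.093).round(3))
E
python3 - <<'E'
from fit import *
g=lambda p:np.concatenate([proj(f,b2w(p,C[k]))-uv for f,k,uv in obs])
r=least_squares(g,[.55,0,0],loss="soft_l1"); print(r.x,r.fun.reshape(-1,2).round(1))
p=r.x
print("pull s",ray("s0",305,186,.12),"d",ray("d0",309,262,.12))
for i,(f) in enumerate(("s0","d0")):
    im=cv2.imread(f"pics/{f}.png")
    P=lambda b:tuple(int(v) for v in proj(f,b2w(p,b)))
    ks=list(C.values())
    for a,b in zip(ks,ks[1:]+ks[:1]): cv2.line(im,P(a),P(b),(0,0,255),1)
    u,v=[(150,130),(180,150)][i]; im=im[v:v+220,u:u+340 if i==0 else u+220]
    globals()["i%d"%i]=cv2.resize(im,None,fx=2.0,fy=2.0) if 0 else im
o=np.zeros((600,800,3),np.uint8)
a=cv2.resize(i0,(440,285)) if 0 else cv2.resize(i0,(464,300)); b=cv2.resize(i1,(336,336))
a=cv2.resize(i0,None,fx=1.36,fy=1.36); o[:a.shape[0],:a.shape[1]]=a; o[:336,464:]=b
cv2.imwrite("pics/fit0.png",o[:340])
E
```

```text
s0 FR [ 0.431 -0.134  0.093]
s0 BR [ 0.588 -0.165  0.093]
s0 BL [0.65  0.296 0.093]
s0 FL [0.492 0.32  0.093]
d0 FL [0.489 0.311 0.093]
d0 BL [0.646 0.28  0.093]
d0 BR [ 0.586 -0.167  0.093]
d0 FR [ 0.408 -0.172  0.093]
[ 0.53536684  0.07148891 -0.15132353] [[-3.4 -7.6]
 [-3.7 -5. ]
 [-0.5  2.6]
 [ 2.2 -0.2]
 [-2.2 -2.5]
 [-0.6 -4.4]
 [ 2.8  5.4]
 [-1.2 -8.3]]
pull s [ 0.51722471 -0.03433237  0.12      ] d [ 0.51508754 -0.04325861  0.12      ]
```

View pics/fit0.png

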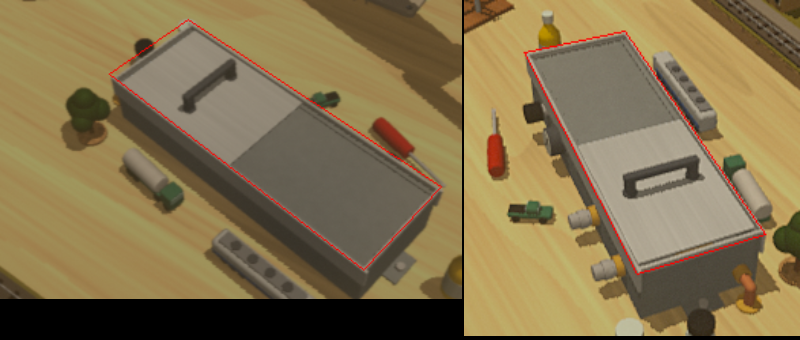

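The overlay matches the box edges to a few pixels. The fit gives the box at about (0.535, 0.071), yaw -0.151, and the pull at box (-2, -112) mm, which is inside its stated range. I now move above the right half with the fingers shut and look from there.

>>> apply_moves:
  steps:
    - [1,355,-665,40,0,0,0.115]
    - [1,355,-665,40,0,0,0.115]
    - [1,355,-665,40,0,0,0.115]
    - [1,355,-665,40,0,0,0.115]
    - [1,355,-665,40,0,0,0.115]
    - [1,355,-665,40,0,0,0.115]
    - [1,355,-665,40,0,0,0.115]
    - [1,355,-665,40,0,0,0.115]
    - [1,355,-665,40,0,0,0.115]
    - [1,355,-665,40,0,0,0.115]
    - [1,355,-665,40,0,0,0.115]
    - [1,355,-665,40,0,0,0.115]
  force: 40

```text
clock: 1.65
tcp_pos: [0.5114, -0.084, 0.271]
tcp_rot: [0.0, 0.076, 0.997, 0.0]
ft_force: [-0.6, 0.7, 0.6]
width: -0.002
```

>>> apply_moves:
  steps:
    - [1,0,0,0,0,0,0]
    - [1,0,0,0,0,0,0]

```text
clock: 1.9
tcp_pos: [0.5105, -0.0819, 0.2704]
tcp_rot: [-0.001, 0.076, 0.997, 0.0]
ft_force: [-0.4, 0.1, 0.9]
width: 0.003
```

```bash
python3 - <<'E'
from h import *
snap("wrist","w1"); s=manip.observe(); print(s["clock"],s["tcp_pos"],s["tcp_rot"],s["joints"].round(2),s["width"])
E
```

```text
w1 {'fx': 414.69827366252633, 'fy': 414.69827366252633, 'cx': 318.8810934567699, 'cy': 239.78838148475984}
1.95 [ 0.51047059 -0.08122404  0.27072768] [-3.80040271e-04  7.56685624e-02  9.97132923e-01  2.42030285e-04] [-0.26 -0.11  1.66  0.    1.59 -1.68] -0.002871213237407133
```

View pics/w1.png

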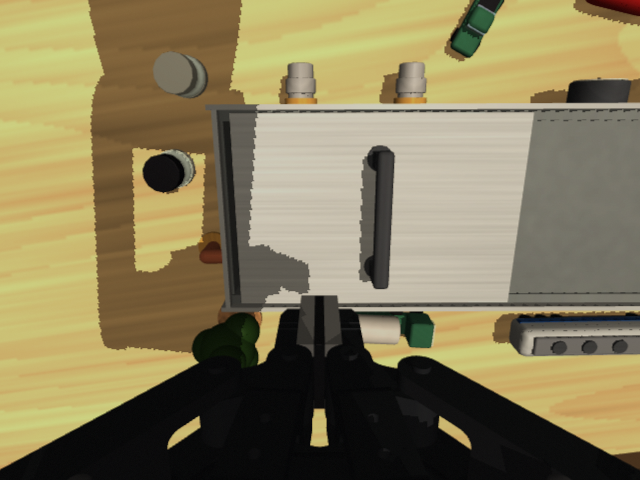

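The wrist view shows the right end of the box along x≈222–230 and the front rail at row 106. The bar's top face runs from (384,150) to (381,287), 18 px wide. The couplers are at (300,80) and (411,80), and the shut fingertips at (320,300).

```bash
python3 - <<'E'
from h import *
p=[.53537,.07149,-.15132]; c,s=np.cos(p[2]),np.sin(p[2])
def wb(q): d=q[:2]-np.array(p[:2]); return (np.array([c*d[0]+s*d[1],-s*d[0]+c*d[1]])*1000).round(1)
for n,u,v,z in [("FR",214,106,.093),("BR",226,308,.093),("front rail far",630,104,.093),("back rail",640,306,.093),("barF",386,150,.122),("barB",382,287,.122),("barR",376,220,.122),("barL",393,220,.122),("coverLfront",533,112,.09),("coverLback",510,303,.09),("tipL",301,300,.271),("tipR",338,300,.271)]:
    q=ray("w1",u,v,z); print(n,q.round(4),wb(q))
st=manip.observe(); print("tcp box",wb(st["tcp_pos"]))
E
```

```text
FR [ 0.4196 -0.145   0.093 ] [ -81.8 -231.4]
BR [ 0.5799 -0.1715  0.093 ] [  80.7 -233.5]
front rail far [0.4646 0.1559 0.093 ] [-82.7  72.8]
back rail [0.6315 0.1743 0.093 ] [ 79.5 116.2]
barF [ 0.4672 -0.0281  0.122 ] [ -52.4 -108.8]
barB [ 0.5679 -0.0419  0.122 ] [  49.2 -107.2]
barR [ 0.5153 -0.0405  0.122 ] [  -3.  -113.7]
barL [ 0.5171 -0.0284  0.122 ] [  -3.  -101.5]
coverLfront [0.4596 0.0872 0.09  ] [-77.2   4.1]
coverLback [0.6136 0.0672 0.09  ] [78.   7.5]
tipL [ 0.5012 -0.0867  0.271 ] [  -9.9 -161.5]
tipR [ 0.5033 -0.0731  0.271 ] [  -9.9 -147.8]
tcp box [  -1.6 -154.7]
```

The wrist view moves the box origin about 9 mm along +y, so the cover sits against the right stop at about y -117. I descend to the right of the bar, then push.

>>> apply_moves:
  steps:
    - [1,0,0,-55,0,0,0]
    - [1,0,0,-110,0,0,0]
    - [1,0,0,-150,0,0,0]
    - [1,0,0,-165,0,0,0]
    - [1,0,0,-165,0,0,0]
    - [1,1.5,10,-165,0,0,0]
    - [1,3,20,-165,0,0,0]
    - [1,4,26,-165,0,0,0]
    - [1,5,32,-165,0,0,0]
    - [1,6,38,-165,0,0,0]
    - [1,6.5,44,-165,0,0,0]
    - [1,7.5,50,-165,0,0,0]

```text
clock: 3.45
tcp_pos: [0.5191, -0.0328, 0.1071]
tcp_rot: [0.001, 0.076, 0.997, -0.001]
ft_force: [-1.0, -5.8, 3.6]
width: 0.006
```

Contact, about 5 N. I continue the push.

>>> apply_moves:
  steps:
    - [1,2,15,0,0,0,0]
    - [1,5,32,0,0,0,0]
    - [1,7.5,50,0,0,0,0]
    - [1,10.5,69,0,0,0,0]
    - [1,13.5,88,0,0,0,0]
    - [1,16,107,0,0,0,0]
    - [1,19,126,0,0,0,0]
    - [1,22,144,0,0,0,0]
    - [1,24,160,0,0,0,0]
    - [1,26.5,174,0,0,0,0]
    - [1,28.5,186,0,0,0,0]
    - [1,29,192,0,0,0,0]

```text
clock: 4.95
tcp_pos: [0.548, 0.1599, 0.1068]
tcp_rot: [0.001, 0.076, 0.997, -0.001]
ft_force: [-0.5, -6.6, 5.3]
width: -0.0
```

>>> apply_moves:
  steps:
    - [1,0.5,4,0,0,0,0]
    - [1,1,8,0,0,0,0]
    - [1,2,12,0,0,0,0]
    - [1,2,12,0,0,0,0]

```text
clock: 5.45
tcp_pos: [0.5497, 0.1718, 0.1065]
tcp_rot: [0.0, 0.076, 0.997, -0.0]
ft_force: [0.3, -3.8, 1.8]
width: 0.001
```

>>> apply_moves:
  steps:
    - [1,0.5,3,0,0,0,0]
    - [1,1,6,0,0,0,0]
    - [1,1,8,0,0,0,0]
    - [1,1,8,0,0,0,0]

```text
clock: 5.95
tcp_pos: [0.5517, 0.1745, 0.1065]
tcp_rot: [0.001, 0.077, 0.997, -0.004]
ft_force: [1.5, -28.6, 7.0]
width: 0.001
```

The cover has met its end stop (28 N). I back off, rise and look into the well.

>>> apply_moves:
  steps:
    - [1,-1,-8,0,0,0,0]
    - [1,-4,-28,0,0,0,0]
    - [1,-5,-35,50,0,0,0]
    - [1,-8,-55,110,0,0,0]
    - [1,-16,-110,164,0,0,0]
    - [1,-23,-165,164,0,0,0]
    - [1,-23,-212,164,0,0,0]
    - [1,-23,-212,164,0,0,0]
    - [1,-23,-212,164,0,0,0]

```text
clock: 7.08
tcp_pos: [0.527, -0.0318, 0.2696]
tcp_rot: [-0.0, 0.076, 0.997, 0.0]
ft_force: [-0.5, 0.4, -0.0]
width: 0.003
```

```bash
python3 - <<'E'
from h import *
snap("wrist","w2"); s=manip.observe(); print(s["clock"],s["tcp_pos"],s["tcp_rot"])
E
```

```text
w2 {'fx': 414.69827366252633, 'fy': 414.69827366252633, 'cx': 318.8810934567699, 'cy': 239.78838148475984}
7.125 [ 0.52704006 -0.03116625  0.26957688] [-3.62251418e-04  7.55698831e-02  9.97140362e-01  3.99882518e-04]
```

View pics/w2.png

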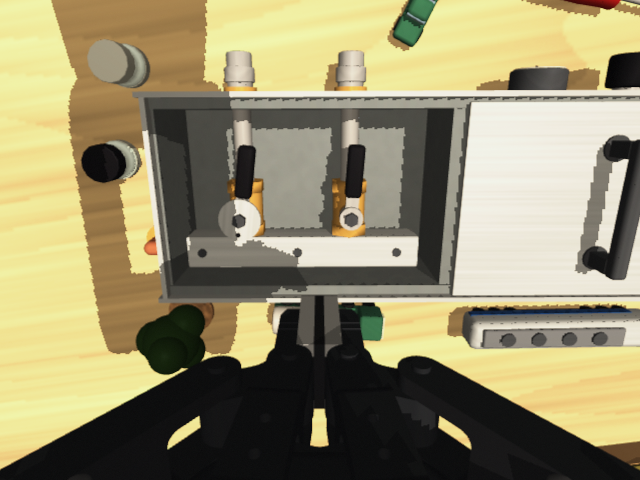

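The well is open. The left valve in the picture (box y -174) wears the disc: hub at (239,220), lever end at (246,146). The plain one is at (351,218), lever end at (355,146). The cover lies over the deck.

```bash
python3 - <<'E'
from h import *
p=[.536,.0804,-.15132]; c,s=np.cos(p[2]),np.sin(p[2])
def wb(q): d=q[:2]-np.array(p[:2]); return (np.array([c*d[0]+s*d[1],-s*d[0]+c*d[1]])*1000).round(1)
for n,u,v,z in [("hubT",239,220,.075),("endT",246,146,.069),("hubP",351,218,.072),("endP",355,146,.069),("FR",140,95,.093),("BR",163,299,.093),("pullR",612,275,.122),("pullF",640,140,.122),("sleeveR",236,175,.066),("sleeveL",254,175,.066)]:
    q=ray("w2",u,v,z); print(n,q.round(4),wb(q))
print(wb(manip.observe()["tcp_pos"]))
E
```

```text
hubT [ 0.5269 -0.0986  0.075 ] [  18.  -178.3]
endT [ 0.4689 -0.0817  0.069 ] [ -41.9 -170.3]
hubP [ 0.5402 -0.0059  0.072 ] [ 17.2 -84.7]
endP [0.4822 0.0052 0.069 ] [-41.8 -82.5]
FR [ 0.4207 -0.1459  0.093 ] [ -79.9 -241.1]
BR [ 0.58   -0.1714  0.093 ] [  81.5 -242.3]
pullR [0.6006 0.1792 0.122 ] [ 49.  107.4]
pullF [0.5033 0.193  0.122 ] [-49.3 106.4]
sleeveR [ 0.4908 -0.0952  0.066 ] [ -18.2 -180.4]
sleeveL [ 0.4931 -0.0804  0.066 ] [ -18.2 -165.5]
[   8.  -111.6]
```

The tagged valve is the right-hand one, hub at world (0.527, -0.099), lever at about 0.13 rad. I work out a push arc with the tool yaw kept fixed.

```bash
python3 - <<'E'
import numpy as np
t=.1513; ex=np.array([np.cos(t),-np.sin(t)]); ey=np.array([np.sin(t),np.cos(t)]); H=np.array([527,-98.6])
W=lambda X,Y:H+X*ex+Y*ey
s=W(-46,-20); print("start",s, s-np.array([527.0,-31.2]))
for th in np.arange(.1,1.7,.125):
    d=7+7*abs(np.cos(th))+11*abs(np.sin(th)); r=44
    X=-r*np.cos(th)-d*np.sin(th); Y=r*np.sin(th)-d*np.cos(th)
    print(round(th,2),round(X,1),round(Y,1),(W(X,Y)-s).round(1))
E
```

```text
start [ 478.51103708 -111.43824268] [-48.48896292 -80.23824268]
0.1 -45.3 -10.6 [2.1 9.2]
0.22 -46.5 -6.1 [ 1.6 13.9]
0.35 -47.3 -1.2 [ 1.6 18.8]
0.48 -47.5 3.9 [ 2.1 23.8]
0.6 -47.0 9.2 [ 3.4 29. ]
0.72 -45.9 14.6 [ 5.3 34.1]
0.85 -44.0 19.9 [ 8.  39.2]
0.98 -41.3 25.2 [11.5 43.9]
1.1 -37.8 30.2 [15.7 48.3]
1.23 -33.5 34.7 [20.6 52.2]
1.35 -28.4 38.7 [26.2 55.4]
1.48 -22.7 42.0 [32.3 57.8]
1.6 -16.9 44.5 [38.5 59.4]
```

>>> apply_moves:
  steps:
    - [1,-25,-40,-30,0,0,0]
    - [1,-48.5,-80,-70,0,0,0]
    - [1,-48.5,-80,-120,0,0,0]
    - [1,-48.5,-80,-155,0,0,0]
    - [1,-48.5,-80,-165,0,0,0]
    - [1,-48.5,-80,-165,0,0,0]

```text
clock: 7.88
tcp_pos: [0.479, -0.111, 0.1051]
tcp_rot: [-0.0, 0.075, 0.997, 0.0]
ft_force: [0.5, 0.0, 1.2]
width: 0.001
```

```bash
python3 - <<'E'
from h import *
snap("wrist","w3"); s=manip.observe(); print(s["clock"],s["tcp_pos"],s["ft_force"])
E
```

```text
w3 {'fx': 414.69827366252633, 'fy': 414.69827366252633, 'cx': 318.8810934567699, 'cy': 239.78838148475984}
7.925 [ 0.47979773 -0.11143326  0.10627457] [-0.00210941  0.46474184  0.26483266]
```

View pics/w3.png

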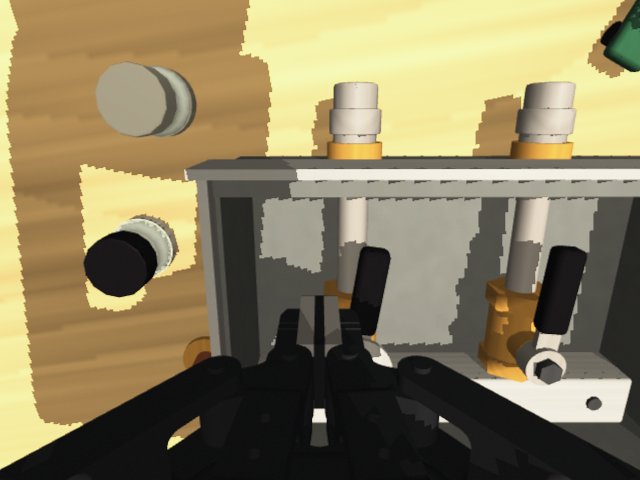

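The fingertips at (320,300) stand right of the tagged lever's sleeve (352–388, 250–335) with a visible gap, and clear of the right wall. I check the numbers and then descend.

```bash
python3 - <<'E'
from h import *
for n,u,v,z in [("sleeve R outer",359,252,.068),("sleeve L outer",390,252,.068),("sleeve R inner",350,330,.066)]:
    print(n,ray("w3",u,v,z).round(4))
print(proj("w3",[.479,-.111,.06]))
E
```

```text
sleeve R outer [ 0.4674 -0.0904  0.068 ]
sleeve L outer [ 0.4695 -0.0765  0.068 ]
sleeve R inner [ 0.5072 -0.0995  0.066 ]
[317.96614747 275.42098203]
```

>>> apply_moves:
  steps:
    - [1,0,0,-15,0,0,0]
    - [1,0,0,-30,0,0,0]
    - [1,0,0,-42,0,0,0]
    - [1,0,0,-46,0,0,0]
    - [1,0,0,-46,0,0,0]

```text
clock: 8.55
tcp_pos: [0.4786, -0.1119, 0.0586]
tcp_rot: [-0.0, 0.076, 0.997, 0.0]
ft_force: [0.0, 0.8, -0.4]
width: 0.005
```

Down with no contact. Now the arc.

>>> apply_moves:
  steps:
    - [1,2,9,0,0,0,0]
    - [1,1.5,14,0,0,0,0]
    - [1,1.5,19,0,0,0,0]
    - [1,2,24,0,0,0,0]
    - [1,3.5,29,0,0,0,0]
    - [1,5.5,34,0,0,0,0]
    - [1,8,39,0,0,0,0]
    - [1,11.5,44,0,0,0,0]
    - [1,15.5,48,0,0,0,0]
    - [1,20.5,52,0,0,0,0]
    - [1,20.5,52,0,0,0,0]

```text
clock: 9.93
tcp_pos: [0.4995, -0.0591, 0.0587]
tcp_rot: [-0.0, 0.076, 0.997, 0.0]
ft_force: [-1.1, -0.4, -0.9]
width: 0.003
```

>>> apply_moves:
  steps:
    - [1,6,3,0,0,0,0]
    - [1,12,5.5,0,0,0,0]
    - [1,15,6.5,0,0,0,0]
    - [1,18,7,0,0,0,0]
    - [1,18,7,0,0,0,0]

```text
clock: 10.55
tcp_pos: [0.5175, -0.0528, 0.059]
tcp_rot: [-0.0, 0.076, 0.997, 0.0]
ft_force: [-2.5, -1.0, -1.0]
width: 0.0
```

>>> apply_moves:
  steps:
    - [1,3,-0.5,0,0,0,0]
    - [1,5,-1,0,0,0,0]
    - [1,5,-1,0,0,0,0]

```text
clock: 10.92
tcp_pos: [0.5182, -0.0527, 0.0586]
tcp_rot: [-0.005, 0.076, 0.997, 0.001]
ft_force: [-26.1, 3.9, 19.8]
width: -0.006
```

Firm stop (26 N). I back off toward the front, rise, and verify.

>>> apply_moves:
  steps:
    - [1,-4,0,0,0,0,0]
    - [1,-14,2,0,0,0,0]
    - [1,-18,2,40,0,0,0]
    - [1,-18,2,100,0,0,0]
    - [1,-5,10,160,0,0,0]
    - [1,10,20,210,0,0,0]
    - [1,10,20,210,0,0,0]
    - [1,10,20,210,0,0,0]

```text
clock: 11.92
tcp_pos: [0.5324, -0.0338, 0.2689]
tcp_rot: [0.0, 0.076, 0.997, 0.0]
ft_force: [-0.4, -0.7, -1.0]
width: -0.001
```

```bash
python3 - <<'E'
from h import *
snap("wrist","w4"); snap("scene","s4"); snap("side","d4"); s=manip.observe(); print(s["clock"],s["tcp_pos"],s["ft_force"])
a=cv2.imread("pics/w4.png"); 
b=cv2.resize(cv2.imread("pics/d4.png")[150:390,180:440],None,fx=1,fy=1); c=cv2.imread("pics/s4.png")[130:390,190:520]
o=np.zeros((600,800,3),np.uint8); o[:340,:640]=a[:340]; o[340:580,:260]=b; o[340:600,270:600]=c
cv2.imwrite("pics/chk.png",o)
E
```

```text
w4 {'fx': 414.69827366252633, 'fy': 414.69827366252633, 'cx': 318.8810934567699, 'cy': 239.78838148475984}
s4 {'fx': 522.5718961703986, 'fy': 522.5718961703986, 'cx': 323.98308876798103, 'cy': 231.5471207778716}
d4 {'fx': 538.4351983027822, 'fy': 538.4351983027822, 'cx': 311.28775009376636, 'cy': 233.94464226445677}
12.075 [ 0.531361   -0.03390902  0.26718806] [ 0.05018679 -0.65242223 -0.4231205 ]
```

View pics/chk.png

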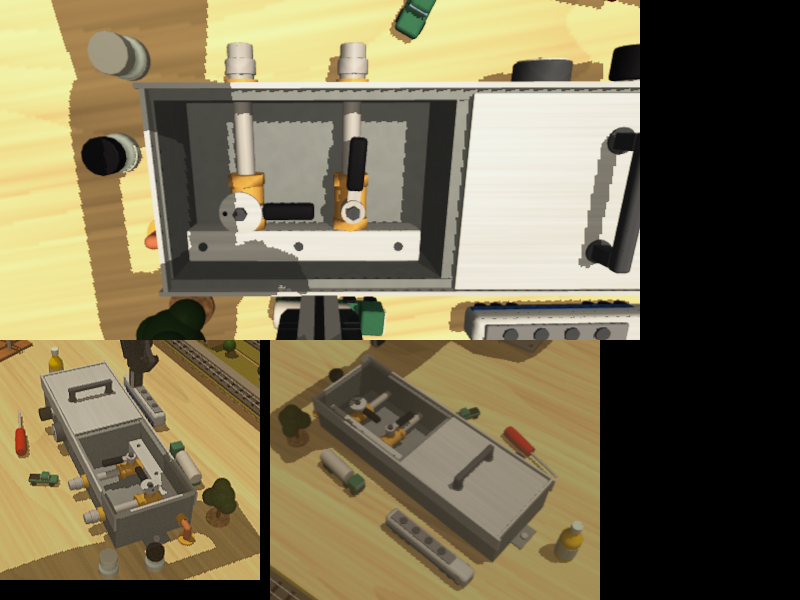

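The tagged lever now runs from (240,213) to (313,211), pointing left along the box at its stop. The plain lever still points to the front at (358,140). The cover lies flat over the deck and every bystander is in its place.

```bash
python3 -c "
from bench import manip
print(manip.close_job())"
```

```text
the job is handed in; nothing more can be done
None
```

The job is done and handed in, at about 12 s on the robot's clock. `close_job()` gives no verdict.

- **Cover:** I pushed it by its pull with the shut fingertips until it met the left end stop, where the force rose to about 28 N. The last pictures show it lying flat over the decked half.
- **Tagged valve:** It was the right-hand one, at box y -174 mm. I pushed its lever round to the shut stop, where the force rose to about 26 N. In the last wrist picture it points left along the box.
- **Untagged lever:** I never touched it. It still points to the front, and in the picture its angle is within reading error of where it started.
- **Bystanders:** All of them look unmoved in the last pictures, judged by eye only. The arm stands clear at about z 0.27 m, with no contact force.

**Disagreement:** My first fit of the box from the fixed cameras was about 9 mm off along the box compared with the wrist view. After I corrected it, the hubs still read 4–6 mm off their stated y. I therefore worked from wrist-camera positions and felt for both stops by force.

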